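# Strap the oxygen cylinder into its carrier and lock the band with a spring cotter

### The job

Make the oxygen cylinder safe to carry: swing the hinged steel band right down over it, so that its lug rests on the pillar with the stud standing through it. Then take the spring cotter (R-clip) from the table and push its straight leg through the cross hole of the stud until the bow snaps over the stud. Leave the cylinder lying in its saddles, and do not knock the other things on the table about.

Things in the scene. Friction and masses are not known exactly. Their poses are not given: they have to be found in the camera images.
- carrier: Grey steel carrier, fixed. Origin on the table under the middle of the cylinder; x along the cylinder to its valve, y across it to the stud, z up. Base plate x -150..150, y -80..120, 6 thick. At x = 0: hinge of the band 60 out on the -y side, pillar (40 by 34, 56 high) with upright stud 94 out on the +y side. V saddles hold the cylinder.
- stud_hole (a point): Centre of the cross hole in the stud, a polished upright steel bar 22 across, top 87 above the table. 68 above the table, 8 above the closed lug. Axes as the carrier's: the hole runs level along y, right through. It is 8 wide, mouths countersunk to about 14. The clip goes in from the outer (+y) side; on the inner side the closed band's arch begins 47 from here.
- band (a joint): Angle (rad) of the hinged steel band: 0 = fully down, lug on the pillar (hard stop); grows as it opens, to 2.05. Starts 1.25 to 1.9. Stiff hinge: it stays where it is left and takes 3 to 5 N at the tab to move. From the hinge: arch 34 wide over the cylinder (top 105 above the table when closed), flat lug 50 wide with a 28 hole for the stud, finger tab.
- band_tab (a point): Centre of the finger tab at the band's free end: flat tongue 30 wide (x), 40 long (y), 4 thick (z), 202 from the hinge axis. Axes move with the band: x along the hinge axis, y away from hinge, z up when closed (then 58 above the table, 48 beyond the stud). Can be pinched across x and let turn between the fingers as it is led round, or pushed.
- band_hinge (a point): Point on the band's hinge axis, midway along it, 56 above the table. The axis runs along the carrier's x. Fixed; axes as the carrier's.
- cylinder_mid (a point): Small oxygen cylinder (aluminium, white shoulder, brass valve), 82 across, about 330 long, 1.5 kg, lying loose in the saddles; this point is on its axis, 56 above the table. Leave it there.
- clip_coil (a point): Spring cotter (R-clip) of bright 5 mm wire, 122 long, 28 wide, lying flat: double coil (28 across, 10 high: grip it here, across y) with a straight leg and a bow. Point: coil's centre, 5 above the underside. x towards the leg's free tip, y to the bow's side, z up as it lies. Leg axis 11.5 to -y and 2.5 below this point, tip 106.5 ahead. Bow may go either side of the stud.
- clip_waist (a point): Point on the clip's straight leg (on its axis) beside the middle of the bow's hump: 66 ahead of the coil's centre, 40.5 short of the leg's tip. It lies at the hole's centre when the clip is fully home. Axes as clip_coil.
- bow (a joint): Spring angle of the bow about the coil (rad): 0 free, about 0.01 snapped home round the stud, about 0.09 as its mouth rides over the stud. Pushing takes about 5 to 10 N. The bow meets the stud about 26 mm short of home, when the leg is already through the hole, and pulls itself home over the last 10 mm.
- otoscope_mid (a point): Otoscope (steel handle with black grip, small head and black cone), 180 long, 34 high, lying flat near the clip; this point is mid-length, half-way up. A bystander.
- hammer_mid (a point): Reflex hammer with a triangular rubber head, 200 long, 21 high, lying flat near the clip; this point is mid-length, half-way up. A bystander.
- tape_mid (a point): Roll of dressing tape, 72 across, 25 high, lying flat; its centre. A bystander.
- pill_mid (a point): Small amber jar, 48 across, 85 high; its centre. A bystander.
- torch_mid (a point): Pen torch, 125 long, 15 across, lying flat; its centre. A bystander.

How it is judged:
By the outcome, as a careful person would: the job done as asked, in the order asked, and still so for the second after the job is handed in, with the robot touching nothing.
It also fails if it takes over 58 s, if anything falls off the work surface, if the arm or the gripper's body presses on something with over 40 N, if the wrist force passes 120 N, or if a joint passes its speed limit or range.

### The arm

A 6-joint arm with a two-finger parallel gripper is mounted at the origin on the work surface. World frame = base frame: x ahead of the robot, y to its left, z up, the work surface at z = 0. Lengths are in mm, angles in rad, forces in N, time in s.
With the tool pointing down it reaches from about 250 to 800 mm from the base axis. Payload 8.5 kg.
Tool frame: the origin (TCP) lies at the very end of the fingers, on their centre line; the grasp point (between the pads) lies 19 mm behind it; z points along the fingers, y is the direction in which the jaws open and shut (so a half turn about z gives the same grasp; the last joint's range is limited). The gripper opens to 85 mm and grips with 20 to 120 N. Pads are 22 mm wide; open, the fingers measure 114 mm over their backs; the gripper's body (76 mm by 85 mm) begins 54 mm behind the grasp point. The pads swing forward as they close: fully open they stand 13 mm farther back than shut.
Start: joints at [-1.151, 0.238, -0.013, 1.319, 0, 1.571], TCP at [213.959, -479.375, 231.276] pointing down, gripper open.
Joint ranges: [-2.66, 2.66], [-1.03, 1.9], [-1.14, 1.46], [-1.82, 2.27], [-1.45, 1.34], [-3.14, 3.14]. Speed limits (rad/s): [2.22, 2.22, 2.79, 3.14, 3.14, 3.14].

### API

Orientations are given as a unit quaternion [w, x, y, z].
In Python, from station import * gives the robot as it stands. Calls block until the motion is done:
- movep(position, orientation): joint-space move of the TCP to a pose.
- movel(position, ori=None, feed=150, until_force=None): straight line of the TCP; ori=None keeps the orientation; feed is the mean speed in mm/s. With until_force (N) it stops when the force on the tool has changed by that much, and returns True; else False.
- goto_joints(angles): joint-space move.
- set_gripper(opening, strength=None): opening from 0.0 (shut) to 1.0 (fully open); strength is the grip in N (None keeps the last); returns when the fingers have stopped.
- sleep(seconds).
- solve_ik(position, orientation): joint angles nearest the present ones, or None.
- read_state(): the state.
- get_image(name): name is "scene" or "top" or "wrist"; returns a dict with "img" (384x512x3 uint8, blue, green, red), "mtx" (3x3 intrinsics, pixels), "R" (3x3) and "t" (3): a world point X has camera coordinates R X + t; the wrist camera has in their place "hand_eye" (4x4, takes a point from camera to tool coordinates, whose origin is the TCP and whose axes are the flange's). Camera axes: x right, y down, z forward; pixel columns grow to the right and rows downward; lengths in mm; the calibration is good to about 2 mm. A picture is of the moment at which its call begins: read the wrist's pose just before it. There is no depth.
A pose or a line that the arm cannot do raises MotionError and nothing moves.
- finish_job(): hands the job in, once; it reports no verdict.
Trained networks look in a picture, given as the dict that the camera call returned (one of the last four; its "shot" number tells which), for a name from the list of things; names that differ only in an ending like _2 or _b are one class to them, and where a whole thing is asked for, a point or a joint stands for the part that bears it (a point fixed in the world has none). Each returns a list of dicts, best first, with "confidence" (0 to 1); they miss things now and then, are a little off and sometimes report something else, mostly with a low value. They report only what shows in the picture. A call takes as long as a camera call.
- trace(picture, label): "region" (384x512 bool, what is visible of it).
- place_of(picture, label): "point" ([x, y, z] in mm, in the coordinates of the camera as it stood for that picture, good to about 4 mm: a listed point, or the origin of a listed thing).
The state is a dict: "t": time; "q": joint angles; "joint_vel": joint speeds; "tau": joint torques, N m; "tcp_pos": TCP position; "tcp_rot": TCP orientation; "force": force on the tool from outside, world axes, zero at the start; "wrist_torque": the same for the moment, N m; "width": opening from 0.0 (shut) to 1.0 (fully open).
Only numpy, scipy, OpenCV 4.12 (cv2) and the standard library are available. Lean on these libraries where they do the work, as an engineer would, in place of code of your own. Each camera call takes 0.05 s, during which the arm holds its last target.

## Working session

There is one attempt and no reset: what is moved stays moved. The work goes in short steps, each a Python script; the robot and the scene stay as the last script left them, time stands still between calls to the robot, and variables do not carry over. Pictures are saved under pics/ and viewed, and the job is handed in when it is done.

```bash
ls; mkdir -p pics
cat > h.py <<'E'
from station import *
import numpy as np, cv2
from scipy.spatial.transform import Rotation as Rn
def q2R(q): return Rn.from_quat([q[1],q[2],q[3],q[0]]).as_matrix()
def R2q(R):
    x=Rn.from_matrix(R).as_quat(); return [float(x[3]),float(x[0]),float(x[1]),float(x[2])]
def shot(name):
    s=read_state(); p=get_image(name)
    if name=='wrist':
        T=np.eye(4);T[:3,:3]=q2R(s['tcp_rot']);T[:3,3]=s['tcp_pos']
        M=T@np.array(p['hand_eye']); p['Rw']=M[:3,:3]; p['tw']=M[:3,3]
    else:
        R=np.array(p['R']);t=np.array(p['t']).ravel(); p['Rw']=R.T; p['tw']=-R.T@t
    return p
def cam2w(p,X): return p['Rw']@np.array(X)+p['tw']
def w2pix(p,X):
    c=p['Rw'].T@(np.array(X)-p['tw']); u=np.array(p['mtx'])@c; return u[:2]/u[2]
def ray(p,u,z):
    d=p['Rw']@np.linalg.inv(np.array(p['mtx']))@np.array([u[0],u[1],1.]); s=(z-p['tw'][2])/d[2]; return p['tw']+s*d
E
python3 - <<'E'
from h import *
print(read_state())
for n in ['scene','top']:
    p=shot(n); cv2.imwrite(f'pics/{n}0.png',p['img']); print(n,p['tw'],p['mtx'])
    for l in ['carrier','stud_hole','band_tab','band_hinge','cylinder_mid','clip_coil','clip_waist','otoscope_mid','hammer_mid','tape_mid','pill_mid','torch_mid']:
        for r in place_of(p,l)[:2]: print(l,round(r['confidence'],2),cam2w(p,r['point']).round(1))
print(read_state()['t'])
E
```

```text
pics
{'t': 0.0, 'q': array([-1.15104357e+00,  2.38795962e-01, -1.42745013e-02,  1.31920504e+00,
       -1.34762744e-05,  1.57082383e+00]), 'joint_vel': array([-0.00069787, -0.00110644, -0.00074996,  0.00020718,  0.00019532,
        0.00046043]), 'tau': array([ 2.89469572e-03, -5.38783693e+01,  3.46436155e+01,  1.84726738e-02,
        2.47543412e-04, -2.58752584e-05]), 'tcp_pos': array([ 213.7774277 , -479.03526088,  230.66178552]), 'tcp_rot': array([-7.21953292e-04,  9.78059273e-01,  2.08325494e-01, -1.60685296e-04]), 'force': array([-0.04487299,  0.87557304, -0.41982484]), 'wrist_torque': array([ 0.00807599, -0.0672447 ,  0.03147916]), 'width': 1.0020800459365473}
scene [1051.77912841  541.62580425  937.15488935] [[356.1916391    0.         251.43478752]
 [  0.         356.1916391  191.49263439]
 [  0.           0.           1.        ]]
carrier 0.72 [ 551.8 -148.5   -2.6]
stud_hole 0.61 [562.9 -48.7  64.2]
band_tab 0.6 [ 536.4 -219.5  255. ]
band_hinge 0.78 [ 543.3 -201.4   53.5]
cylinder_mid 0.7 [ 549.1 -142.8   55.3]
clip_coil 0.69 [534.4 304.8   2.3]
clip_coil 0.65 [ 605.2 -442.
[... 366 characters left out ...]
.         255.15953922]
 [  0.         445.08127385 187.45096893]
 [  0.           0.           1.        ]]
stud_hole 0.54 [569.4 -51.2  68.3]
band_tab 0.55 [ 537.7 -216.5  253.7]
band_hinge 0.71 [ 534.1 -202.6   57.7]
cylinder_mid 0.67 [ 555.9 -145.2   60.4]
clip_coil 0.47 [532.4 312.3   7.4]
clip_coil 0.18 [528.1 241.3   2. ]
clip_waist 0.64 [530.4 240.2   1.1]
otoscope_mid 0.87 [641.3 265.7  16.6]
otoscope_mid 0.23 [424.6 277.3   7.7]
hammer_mid 0.87 [424.9 274.8   5.6]
tape_mid 0.62 [773.4 135.   12.2]
tape_mid 0.45 [ 426.6 -430.2   43.1]
pill_mid 0.88 [ 422.6 -429.4   41.5]
pill_mid 0.58 [634.7 265.3  14.3]
torch_mid 0.54 [ 611.7 -441.3    9. ]
torch_mid 0.28 [ 536.4 -202.1   55.8]
1.3
```

View pics/scene0.png

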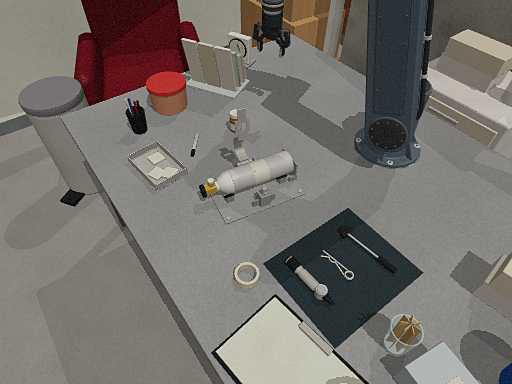

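View pics/top0.png

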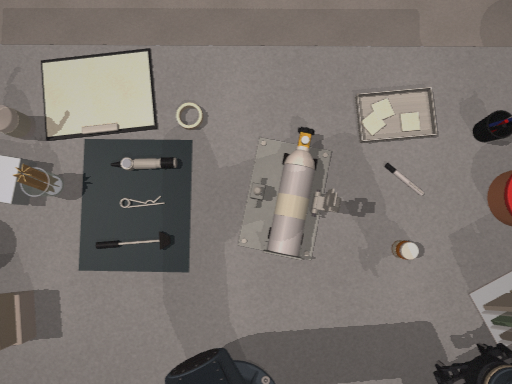

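The scene view shows the carrier with the band standing open near pixel (240,125). The clip lies on the mat near (338,265), between the otoscope and the hammer. The network points agree with this: stud to hinge comes out at about 154 mm, and carrier yaw at about -10°. I rejected the clip's second candidate at (605,-442) because that is the torch. Next is a wrist view from above and beside the band.

```bash
cat >> h.py <<'E'
def down(yaw): # tool down, tool y along carrier x having this yaw
    c,s=np.cos(yaw),np.sin(yaw)
    return R2q(np.array([[-s,c,0],[c,s,0],[0,0,-1.]]))
YAW=np.radians(-10.4)
E
python3 - <<'E'
from h import *
p=get_image('wrist'); print(np.round(p['hand_eye'],3)); print(p['mtx'])
q=down(YAW)
for P in ([556,-110,400],[537,-216,300],[530,250,150],[575,0,40]): print(P,solve_ik(P,q))
movep([556,-110,400],q)
p=shot('wrist'); cv2.imwrite('pics/w1.png',p['img'])
for l in ['carrier','stud_hole','band_tab','band_hinge','cylinder_mid']:
    for r in place_of(p,l)[:2]: print(l,round(r['confidence'],2),cam2w(p,r['point']).round(1))
print(read_state()['t'])
E
```

```text
[[-0.0000e+00 -9.5200e-01 -3.0600e-01  7.8178e+01]
 [ 1.0000e+00 -0.0000e+00 -0.0000e+00 -8.8000e-02]
 [ 0.0000e+00 -3.0600e-01  9.5200e-01 -1.4152e+02]
 [ 0.0000e+00  0.0000e+00  0.0000e+00  1.0000e+00]]
[[335.40149107   0.         247.14449398]
 [  0.         335.40149107 194.62484307]
 [  0.           0.           1.        ]]
[556, -110, 400] [-0.19531944  0.32909893  0.54374737  1.78544477  0.          1.55699113]
[537, -216, 300] [-0.3824313   0.32339512  0.27995813  1.52735934  0.          1.36987927]
[530, 250, 150] [ 0.44075085  0.37828541 -0.02216802  1.1703429   0.          2.19306142]
[575, 0, 40] [ 0.          0.44839594 -0.21815965  0.90424074  0.          1.75231057]
stud_hole 0.64 [563.2 -51.8  70.4]
band_tab 0.81 [ 540.5 -217.5  256.8]
band_hinge 0.77 [ 537.3 -197.5   56. ]
3.5667
```

View pics/w1.png

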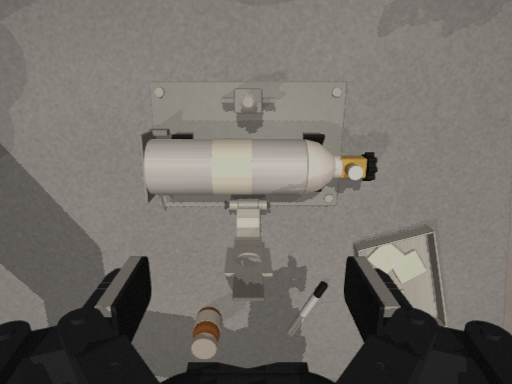

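The view is level: the plate's far edge runs along row 82, the stud top is near (248,101), the hinge near (248,205) and the tab near (248,285). I'll zoom in to measure the stud and yaw more precisely.

Run:
```python
import cv2
i=cv2.imread('pics/w1.png')
a=cv2.resize(i[70:130,210:290],None,fx=8,fy=8,interpolation=cv2.INTER_CUBIC)
cv2.imwrite('pics/w1a.png',a)
b=cv2.resize(i[70:215,140:360],None,fx=3.6,fy=3.6,interpolation=cv2.INTER_CUBIC)
cv2.imwrite('pics/w1b.png',b)
c=cv2.resize(i[190:310,200:300],None,fx=5,fy=5,interpolation=cv2.INTER_CUBIC)
cv2.imwrite('pics/w1c.png',c)
```

```text
(no output)
```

View pics/w1a.png

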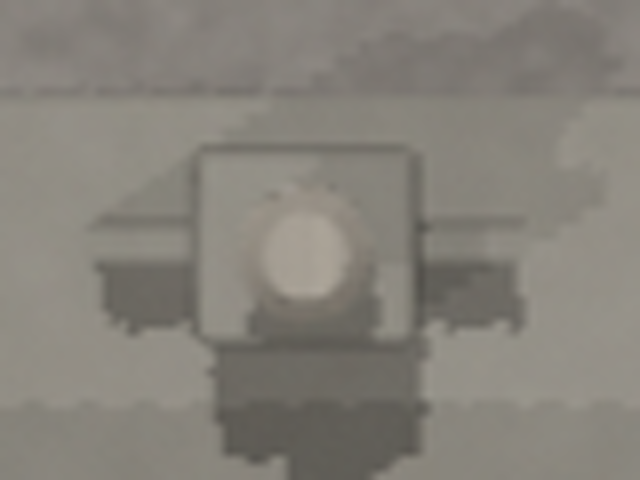

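View pics/w1b.png

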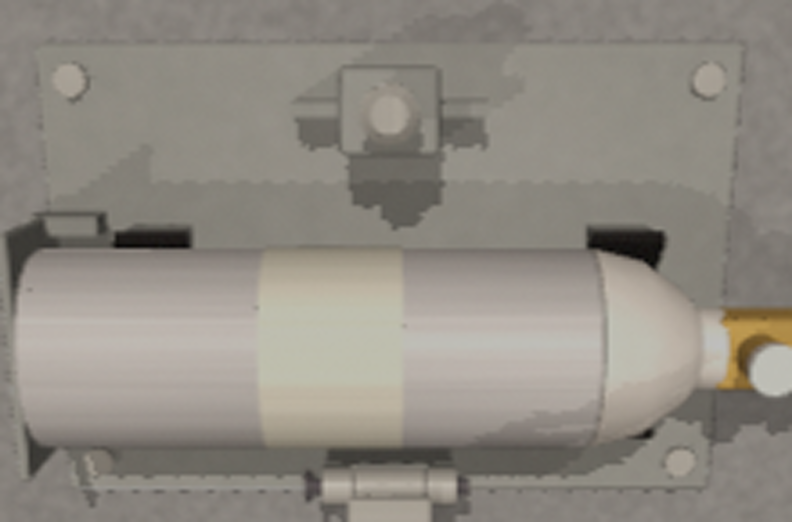

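View pics/w1c.png

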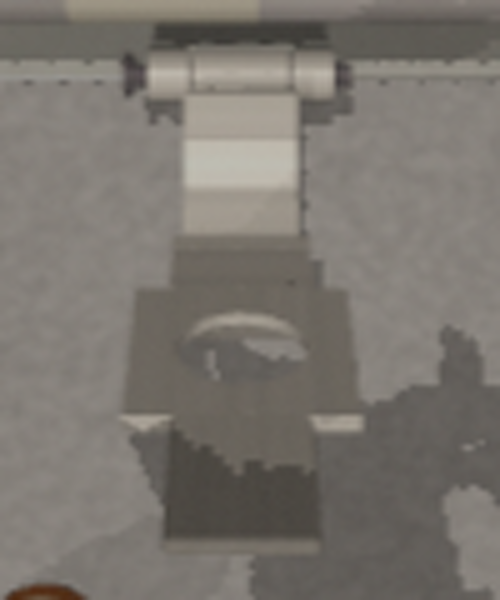

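Run:
```python
from h import *
import pickle
# reconstruct camera pose from state now (arm hasn't moved)
p=shot('wrist'); s=read_state(); print(s['tcp_pos'],s['tcp_rot'],s['t'])
st=ray(p,(248.1,101.9),87)
pl=ray(p,((234.5+261.9)/2,(88.5+112.75)/2),56)
f=lambda u,v:(u/3.6+140-0.4,v/3.6+70-0.4)
b=[ray(p,f(*k),8) for k in ((70,80),(709,80),(97,462),(680,462))]
g=lambda u,v:(u/5+200-.4,v/5+190-.4)
h=ray(p,g(243,75),63); t=[ray(p,g(163,548),275),ray(p,g(320,548),275)]
print('stud',st,'pillar',pl); print('bolts',b); print('hinge',h,'tabend',t)
yw=[np.degrees(np.arctan2(*(b[j]-b[i])[1::-1])) for i,j in((0,1),(2,3))]; print('yaw',yw)
print('mid bolts', sum(b)/4)
ax=np.array([np.cos(YAW),np.sin(YAW)]);ay=np.array([-ax[1],ax[0]])
for X in (st,pl,h): print(X[:2]@ax,X[:2]@ay)
p=shot('top');print(st,w2pix(p,st)); cv2.imwrite('pics/t1.png',cv2.resize(p['img'][120:270,230:350],None,fx=4,fy=4,interpolation=cv2.INTER_CUBIC))
```

```text
[ 555.90273884 -110.38748041  399.95282231] [-1.03757562e-05  7.68505368e-01  6.39843339e-01 -3.98657647e-05] 3.6167
stud [567.66908521 -51.79121252  87.        ] pillar [567.95906988 -51.37619161  56.        ]
bolts [array([436.74892064, -15.80846993,   8.        ]), array([702.19288126, -64.87283503,   8.        ]), array([ 404.80076974, -182.79845206,    8.        ]), array([ 671.62414818, -232.07965095,    8.        ])]
hinge [ 540.58988098 -200.1427483    63.        ] tabend [array([ 522.21801405, -215.0494848 ,  275.        ]), array([ 550.8384043, -220.330792 ,  275.       ])]
yaw [np.float64(-10.472292031087576), np.float64(-10.46437325932613)]
mid bolts [ 553.84167995 -123.88985199    8.        ]
567.6924224903448 51.53477897326172
567.9027239208016 51.99532948390226
567.8383821925416 -99.26787407030908
[567.66908521 -51.79121252  87.        ] [256.92663286 189.32028536]
```

View pics/t1.png

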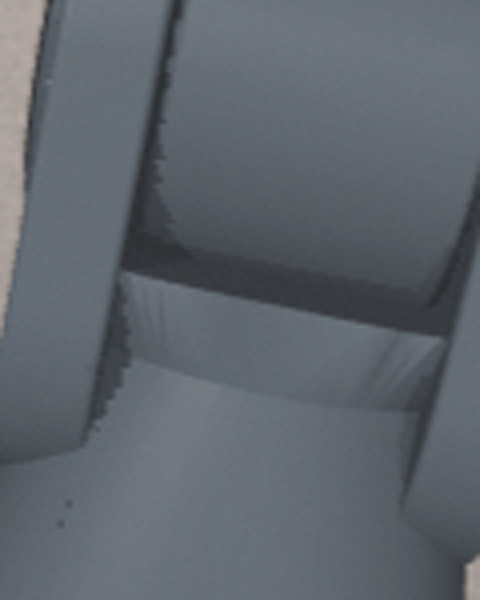

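Stud is at about (567.7,-51.7) and yaw is -10.47°. Stud-to-hinge distance measures 151 against a nominal 154, and the band angle is about 1.64 rad. I'll pinch the tab and lead it down round the arc.

```bash
cat >> h.py <<'E'
YAW=np.radians(-10.47)
AX=np.array([np.cos(YAW),np.sin(YAW),0]);AY=np.array([-AX[1],AX[0],0])
STUD=np.array([567.7,-51.75,0])
Q=down(YAW)
def cw(x,y,z): # carrier coords relative to stud axis -> world
    return STUD+AX*x+AY*y+np.array([0,0,z])
def tabpos(th,r=207):
    return cw(0,-154+r*np.cos(th)-1*np.sin(th),56+r*np.sin(th)+1*np.cos(th)-19)
E
python3 - <<'E'
from h import *
th0=1.64
P=tabpos(th0); print(P)
movep(P+[0,0,60],Q); movel(P,Q,feed=150)
set_gripper(0.0,40)
s=read_state(); print(s['t'],s['width'],s['force'])
p=shot('wrist'); cv2.imwrite('pics/w2.png',p['img'])
E
```

```text
[ 536.93263081 -218.24233387  243.43537248]
5.4167 0.3404738422221475 [-3.67342459  0.63795319  6.04793961]
```

View pics/w2.png

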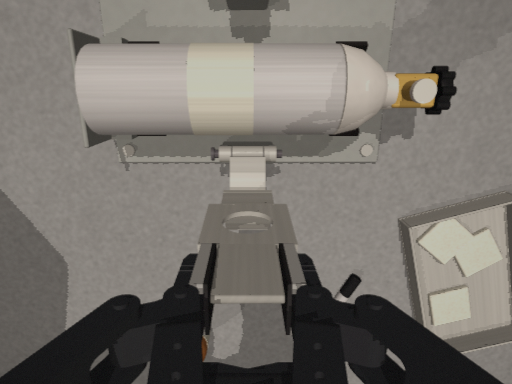

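The tab sits between the pads at about (210–290, 245–300), and the opening of about 29 mm fits its 30 mm width. Now I'll lead it down.

Run:
```python
from h import *
for th in [1.45,1.25,1.05,.85,.65,.45,.25]:
    r=movel(tabpos(th),Q,feed=160,until_force=35)
    s=read_state(); print(th,r,round(s['t'],2),s['force'].round(1),round(s['width'],3))
    if r: break
p=shot('wrist'); cv2.imwrite('pics/w3.png',p['img'])
```

```text
1.45 False 5.86 [-4.8  2.9  6.6] 0.337
1.25 False 6.27 [-5.   3.6  3.1] 0.345
1.05 False 6.67 [-4.7  3.4  2.1] 0.339
0.85 False 7.08 [-4.5  2.6  0.1] 0.338
0.65 False 7.49 [-5.2  3.4  0.1] 0.34
0.45 False 7.9 [-5.6  3.5 -1.7] 0.34
0.25 False 8.31 [-5.7  2.3 -2.3] 0.339
```

View pics/w3.png

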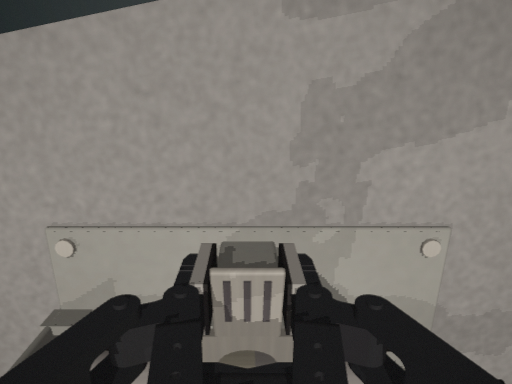

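The tab, with its grooves, is still pinched at about (248,295) and the band has followed it. I'll close it onto the stop.

Run:
```python
from h import *
for th,f in [(.1,130),(0.0,60),(-0.03,40)]:
    r=movel(tabpos(th),Q,feed=f,until_force=25)
    s=read_state(); print(th,r,round(s['t'],2),s['force'].round(1),round(s['width'],3),s['tcp_pos'].round(1))
    if r: break
set_gripper(0.75)
P=read_state()['tcp_pos']
movel(P+np.array([0,0,110]),Q,feed=200)
movel(P+np.array([0,0,210])-AY*50,Q,feed=200)
p=shot('wrist'); cv2.imwrite('pics/w4.png',p['img'])
for l in ['stud_hole','band_tab','band_hinge']:
    for r in place_of(p,l)[:2]: print(l,round(r['confidence'],2),cam2w(p,r['point']).round(1))
s=read_state();print(s['t'],s['tcp_pos'])
```

```text
0.1 False 8.75 [-5.7  3.2 -2.2] 0.343 [576.5  -1.3  59.3]
0.0 False 9.24 [-6.5  5.7 -2. ] 0.335 [ 5.768e+02 -1.000e-01  3.900e+01]
-0.03 False 9.55 [-6.3  5.3 -2.7] 0.34 [576.8  -0.   32.9]
stud_hole 0.84 [563.8 -51.8  71. ]
stud_hole 0.35 [577.9  -5.6  57.5]
band_tab 0.9 [579.1  -4.5  56.3]
band_hinge 0.61 [ 538.7 -202.4   53.2]
11.5917 [568.36421109 -48.65569163 240.90810166]
```

View pics/w4.png

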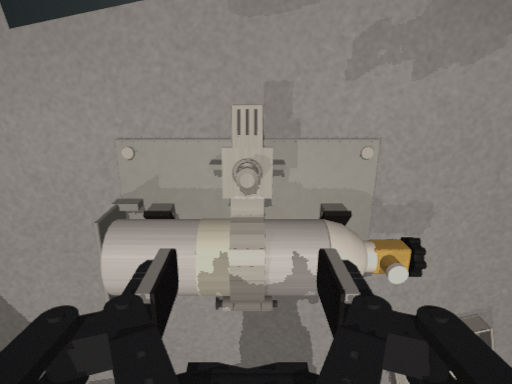

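The lug is over the stud: the stud top shows through the lug hole at (247,178) and the tab at (248,120). The final force stayed low, so I'll press down on the tab with shut fingers to prove it is on the stop, and also zoom in on the stud.

Run:
```python
from h import *
i=cv2.imread('pics/w4.png'); cv2.imwrite('pics/w4a.png',cv2.resize(i[95:225,190:310],None,fx=5,fy=4.6,interpolation=cv2.INTER_CUBIC))
set_gripper(0.0,40)
movel(cw(0,52,110),Q,feed=250)
r=movel(cw(0,52,50),Q,feed=60,until_force=12); s=read_state(); print(r,s['tcp_pos'],s['force'],s['t'])
P=s['tcp_pos']
r=movel(P-[0,0,5],Q,feed=25,until_force=15); s=read_state(); print(r,s['tcp_pos'],s['force'],s['t'])
movel(P+[0,0,60],Q,feed=250); print(read_state()['t'])
```

```text
True [576.69698006  -0.64760156  59.96683152] [-3.14159546 -1.10900761 12.85866943] 13.725
True [576.69626954  -0.63137784  59.93313266] [-4.67750133 -0.56043043 13.57917447] 13.9333
14.325
```

View pics/w4a.png

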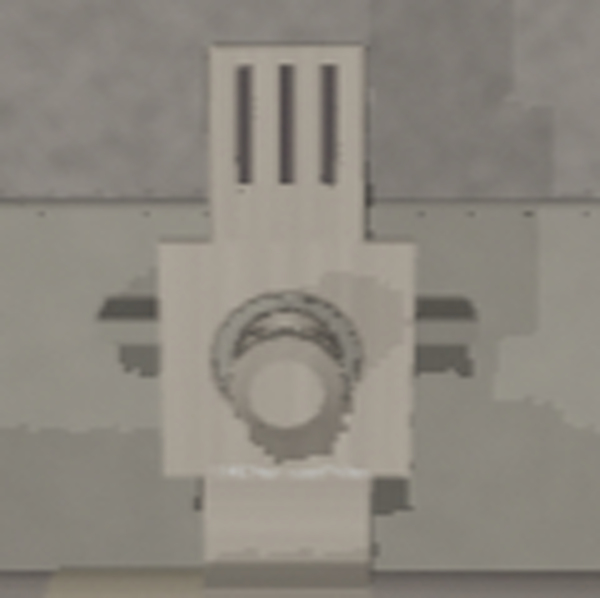

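Pressing with 13 N stops at z = 59.97, which is exactly the closed tab's top face at 60, so the band is on its stop. On to the clip.

Run:
```python
from h import *
# second stud estimate
he=np.array(get_image('wrist')['hand_eye']); 
T=np.eye(4);T[:3,:3]=q2R(Q);T[:3,3]=[568.364,-48.656,240.908];M=T@he
pp=get_image('wrist'); pp['Rw']=M[:3,:3];pp['tw']=M[:3,3]
print('stud2',ray(pp,(247.0,180.3),87))
q=down(np.radians(-2.5))
movep([525,295,220],q)
set_gripper(0.75)
p=shot('wrist'); cv2.imwrite('pics/w5.png',p['img'])
for l in ['clip_coil','clip_waist','otoscope_mid','hammer_mid']:
    for r in place_of(p,l)[:2]: print(l,round(r['confidence'],2),cam2w(p,r['point']).round(1))
s=read_state();print(s['t'],s['tcp_pos'],s['width'])
y0,y1,x0,x1=100,320,180,320
cv2.imwrite('pics/w5a.png',cv2.resize(p['img'][y0:y1,x0:x1],None,fx=4,fy=2.7,interpolation=cv2.INTER_CUBIC))
```

```text
stud2 [567.5542352 -51.2502265  87.       ]
clip_coil 0.66 [534.6 307.9   1.6]
clip_waist 0.72 [ 5.309e+02  2.465e+02 -4.000e-01]
hammer_mid 0.78 [431.6 276.3   8.9]
16.5083 [524.96966395 295.05257394 219.99305912] 0.7501508474050882
```

View pics/w5.png

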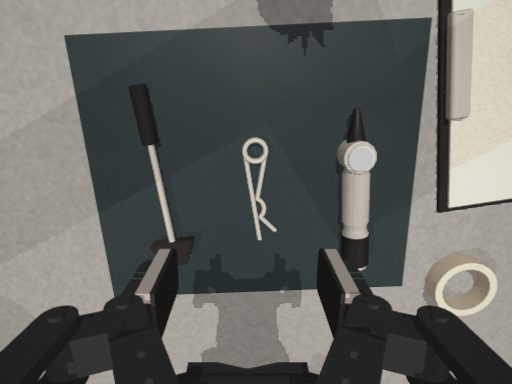

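The clip shows with its coil at (255,150), leg tip at about (260,240), and bow on the right, which is the world +x side. I'll segment it for an exact pose.

Run:
```python
from h import *
p=shot('wrist'); g=cv2.cvtColor(p['img'],cv2.COLOR_BGR2GRAY)
roi=np.zeros_like(g); roi[130:250,235:290]=1
m=((g>110)&(roi>0)).astype(np.uint8)
ys,xs=np.nonzero(m); print(len(xs),xs.min(),xs.max(),ys.min(),ys.max())
# coil : circle from rows<166
sel=ys<166; 
c,r=cv2.minEnclosingCircle(np.c_[xs,ys][sel].astype(np.float32)); print('coil',c,r)
# leg: per row leftmost run, rows 170..236
pts=[]
for v in range(172,238):
    u=np.nonzero(m[v])[0]
    if len(u)==0: continue
    k=[u[0]]
    for a in u[1:]:
        if a==k[-1]+1:k.append(a)
        else: break
    if len(k)<=6: pts.append((np.mean(k),v))
pts=np.array(pts); W=np.array([ray(p,q,2.5) for q in pts])
d=np.polyfit(W[:,1],W[:,0],1); res=W[:,0]-np.polyval(d,W[:,1]); k=abs(res)<1.0
d=np.polyfit(W[k,1],W[k,0],1); print('fit',d,k.sum(),len(k),res.std())
a=np.array([-d[0],-1]);a/=np.linalg.norm(a); print('clip yaw(y axis)',np.degrees(np.arctan2(a[0],-a[1])),a)
yc=np.array([-a[1],a[0]])
C=ray(p,c,7); print('coil',C)
tip=ray(p,(pts[-1][0],ys.max()),2.5); print('tip',tip,pts[-1],ys.max())
L0=np.array([np.polyval(d,C[1]),C[1]])
print('leg offset',(L0-C[:2])@yc,'tip ahead',(tip[:2]-C[:2])@a)
cv2.imwrite('pics/w5b.png',cv2.resize(np.hstack([m[125:255,230:295]*255,g[125:255,230:295]]),None,fx=4.5,fy=4.5,interpolation=cv2.INTER_NEAREST))
print(read_state()['t'])
```

```text
1121 242 276 138 240
coil (255.0, 152.88888549804688) 15.706121444702148
fit [-1.21451294e-01  5.59556492e+02] 56 56 0.250724761107692
clip yaw(y axis) 6.924731875435713 [ 0.12056535 -0.99270539]
coil [533.65601975 306.12043075   7.        ]
tip [534.62266653 201.77102029   2.5       ] [259. 237.] 240
leg offset -11.195979419820455 tip ahead 103.7047665339041
16.5583
```

View pics/w5b.png

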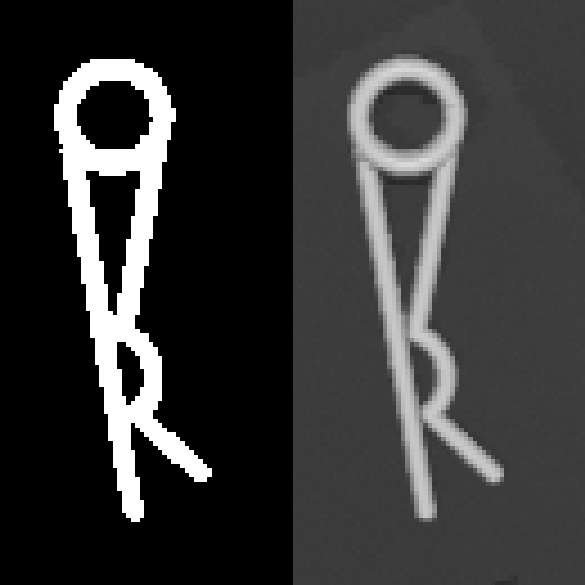

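The fitted leg direction is (0.12,-0.993). Leg offset comes out at 11.2 (11.5 given) and tip reach at about 106 once the coil centre is corrected to (255.1,150.5), so the pose is consistent. I'll grasp it square to the leg.

Run:
```python
from h import *
p=shot('wrist'); C=ray(p,(255.1,150.4),7); print('coil',C)
q=down(np.radians(6.92))
set_gripper(0.47,60)
movep([C[0],C[1],60],q); movel([C[0],C[1],22],q,feed=150)
r=movel([C[0],C[1],-4],q,feed=30,until_force=5); s=read_state(); print(r,s['tcp_pos'],s['force'],s['t'])
P=s['tcp_pos']; movel([C[0],C[1],P[2]+2.0],q,feed=30)
p=shot('wrist'); cv2.imwrite('pics/w6.png',p['img'])
set_gripper(0.0,60); s=read_state(); print(s['width'],s['force'],s['tcp_pos'],s['t'])
```

```text
coil [533.86153265 308.76154399   7.        ]
True [533.60089604 308.60138429  -1.44324048] [-1.08120314 -0.52806796  6.43357078] 18.7833
0.29412118533876735 [-0.68449478  0.18405621  3.94315296] [533.78832769 308.74859891   0.65686394] 19.3667
```

View pics/w6.png

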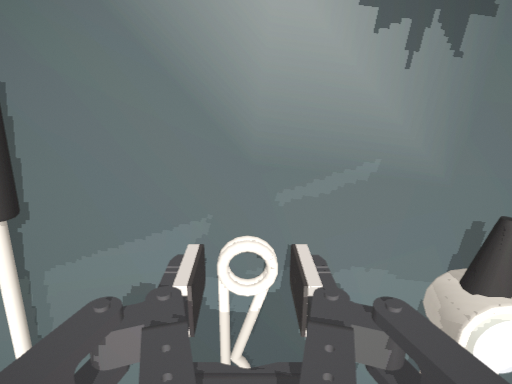

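Fingers straddle the coil at (247,265). After closing, the opening reads about 25–26 mm. I'll lift and look at how it sits.

Run:
```python
from h import *
s=read_state(); P=s['tcp_pos']; q=down(np.radians(6.92))
movel(P+[0,0,120],q,feed=200)
p=shot('wrist'); cv2.imwrite('pics/w7.png',p['img'])
for n in ('scene','top'):
    p2=shot(n); u=w2pix(p2,read_state()['tcp_pos']).astype(int); print(u)
    cv2.imwrite(f'pics/{n}7.png',cv2.resize(p2['img'][max(0,u[1]-50):u[1]+50,max(0,u[0]-50):u[0]+50],None,fx=5,fy=5,interpolation=cv2.INTER_CUBIC))
for l in ['clip_coil','clip_waist']:
    for r in place_of(p,l)[:2]: print(l,round(r['confidence'],2),cam2w(p,r['point']).round(1))
print(read_state()['width'],read_state()['tcp_pos'],read_state()['t'])
```

```text
[357 253]
[110 200]
clip_coil 0.94 [535.  307.3 119.5]
clip_waist 0.67 [641.4 256.6  13.9]
clip_waist 0.55 [528.9 244.1 120.4]
0.29339021948264854 [533.25635417 308.44662349 119.39383408] 20.3667
```

View pics/w7.png

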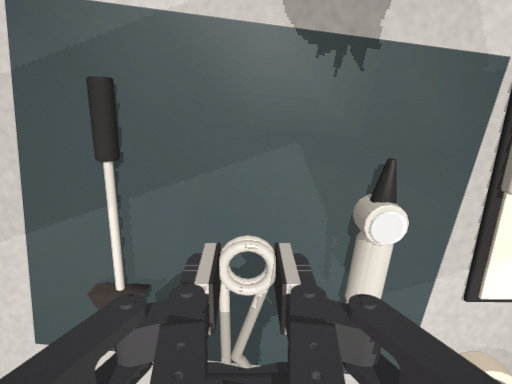

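View pics/scene7.png

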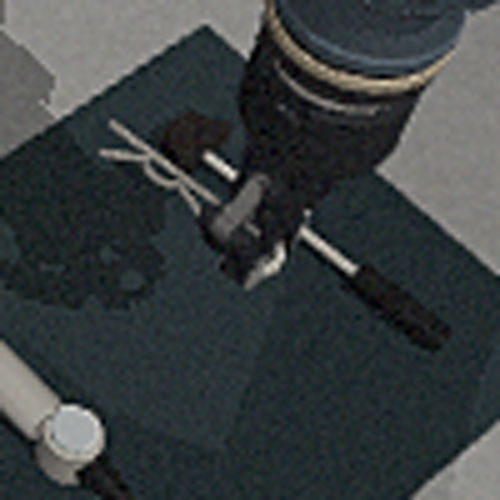

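View pics/top7.png

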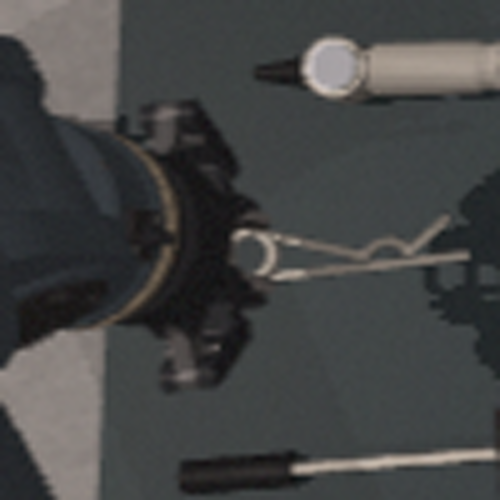

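The coil sits squarely between the pads at (247,266), and both outside views show the clip held straight. I'll triangulate the leg tip to check level and direction.

Run:
```python
from h import *
a=shot('scene');b=shot('top')
def P(p): 
    R=p['Rw'].T; return np.array(p['mtx'])@np.c_[R,-R@p['tw']]
X=cv2.triangulatePoints(P(a),P(b),np.array([[329.0],[227.2]]),np.array([[153.2],[200.8]])); X=(X[:3]/X[3]).ravel(); print('tip',X)
s=read_state(); t=s['tcp_pos']; d=np.array([.12056,-.99271,0]);y=np.array([.99271,.12056,0])
print('expected', t+106.5*d-11.5*y+[0,0,1.85])
for p in(a,b): print(w2pix(p,t+106.5*d-11.5*y+[0,0,1.85]), w2pix(p,t+106.5*d-11.5*y+[0,0,-8]))
print(s['t'])
```

```text
tip [533.67770786 202.21031576 117.57935314]
expected [534.90669298 201.47950883 121.7230751 ]
[328.8536812  226.38230474] [328.28150632 228.41888656]
[153.14829266 200.1588287 ] [154.15188322 200.37129757]
20.4667
```

The triangulated tip is within 1–4 mm of the expected position and may be slightly low. To get the tip height exactly, I'll touch the leg tip down lightly on the tab's top face, known to be z = 60, before aiming at the hole.

Run:
```python
from h import *
set_gripper(0.0,100); print(read_state()['width'])
P=read_state()['tcp_pos']
movep(cw(11.5,154.5,130),Q)
movel(cw(11.5,154.5,74),Q,feed=200)
sleep(0.2); print(read_state()['force'],read_state()['tcp_pos'],read_state()['t'])
a=shot('scene');b=shot('top')
for n,p in(('scene',a),('top',b)):
    u=w2pix(p,cw(0,40,68)).astype(int); o=u-[50,40]; print(n,o,'tip exp',w2pix(p,cw(0,48,76)),'stud top',w2pix(p,cw(0,0,87)))
    cv2.imwrite(f'pics/{n}8.png',cv2.resize(p['img'][o[1]:o[1]+80,o[0]:o[0]+100],None,fx=7,fy=7,interpolation=cv2.INTER_CUBIC))
r=movel(cw(11.5,154.5,56),Q,feed=12,until_force=2.5); s=read_state(); print(r,s['tcp_pos'],s['force'],s['t'])
movel(s['tcp_pos']+[0,0,5.5],Q,feed=40)
```

```text
0.27463691570546417
[-0.95222017  0.58724237 -0.69453164] [608.00569893  98.67155819  75.54694985] 22.2083
scene [219 157] tip exp [270.84975919 198.04095265] stud top [264.01260744 185.51483901]
top [191 146] tip exp [238.53888287 185.98367915] stud top [256.9104718  189.30783954]
True [607.045501    98.1619768   56.17561126] [0.01020304 1.09816377 2.0102861 ] 23.7
```

View pics/scene8.png

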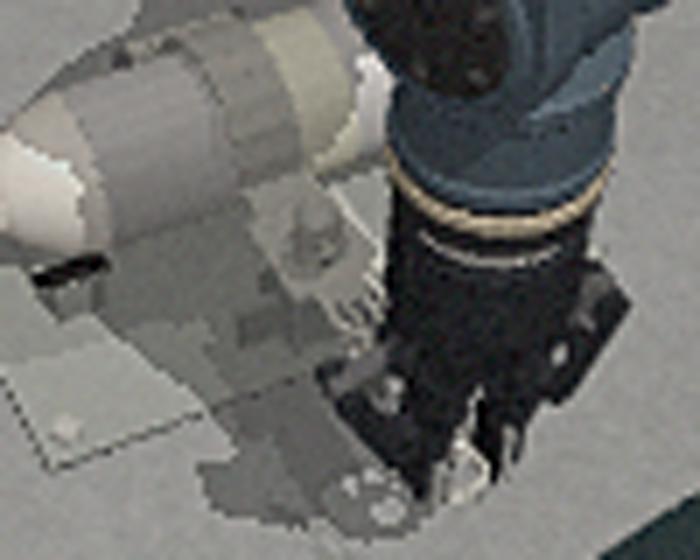

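View pics/top8.png

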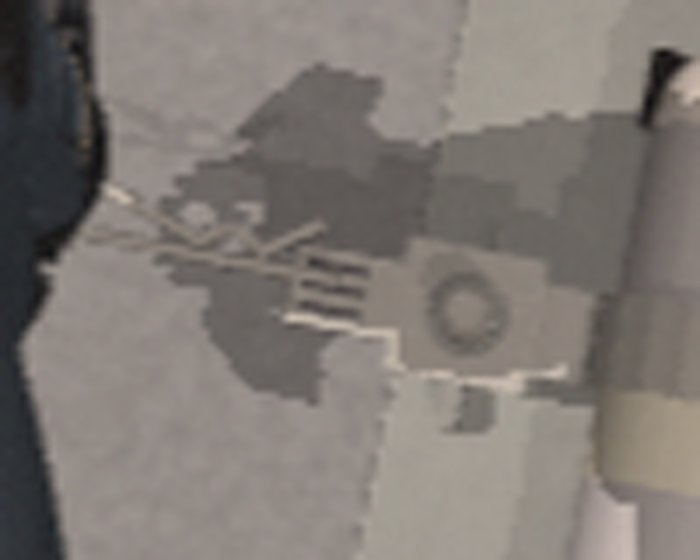

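The touch registered at TCP z 56.2, about 4 mm lower than predicted, so the leg may have been pitched slightly up by the contact. I'll look at it from above and with the wrist camera, overlaying the expected leg line and hole axis.

Run:
```python
from h import *
s=read_state(); t=s['tcp_pos']; print(t,s['force'],s['t'])
out=[]
for n in('top','scene'):
    p=shot(n); o=w2pix(p,cw(5,60,68)).astype(int)-[50,35]; k=8
    im=cv2.resize(p['img'][o[1]:o[1]+70,o[0]:o[0]+100],None,fx=k,fy=k,interpolation=cv2.INTER_CUBIC); raw=im.copy()
    f=lambda X: tuple(((w2pix(p,X)-o+.5)*k).astype(int).tolist())
    tip=t-106.5*AY-11.5*AX; tip[2]=68
    cv2.line(im,f(tip),f(tip+80*AY),(0,0,255),1)
    cv2.line(im,f(cw(0,11,68)),f(cw(0,-11,68)),(0,255,0),1)
    cv2.circle(im,f(cw(0,0,87)),4,(255,0,0),1)
    cv2.imwrite(f'pics/{n}9.png',im); cv2.imwrite(f'pics/{n}9r.png',raw)
p=shot('wrist'); cv2.imwrite('pics/w9.png',p['img'])
for l in ('clip_coil','clip_waist','stud_hole'):
    for r in place_of(p,l)[:1]: print(l,round(r['confidence'],2),cam2w(p,r['point']).round(1))
```

```text
[607.06086856  98.1254847   61.8318618 ] [ 1.00048407 -0.29294556  1.09336257] 24.0
clip_coil 0.57 [608.3  94.9  63.9]
clip_waist 0.68 [583.2  37.9  63.6]
stud_hole 0.63 [604.   96.5  63.8]
```

View pics/top9.png

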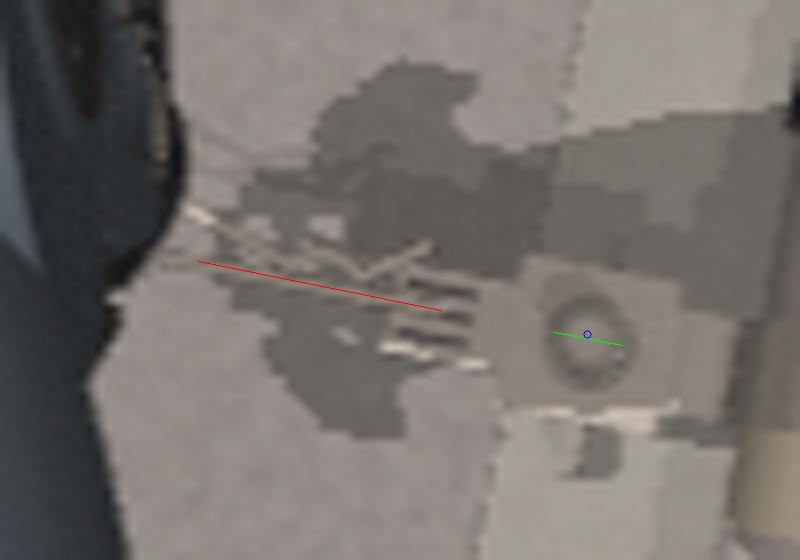

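View pics/top9r.png

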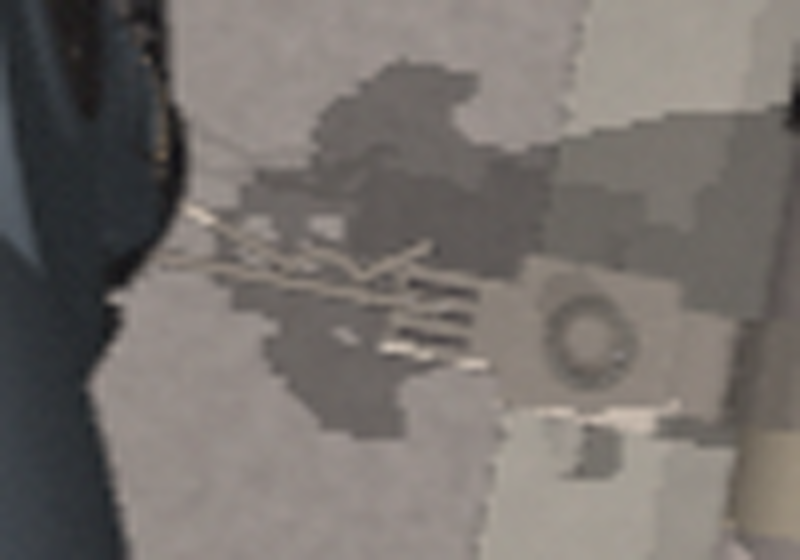

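View pics/w9.png

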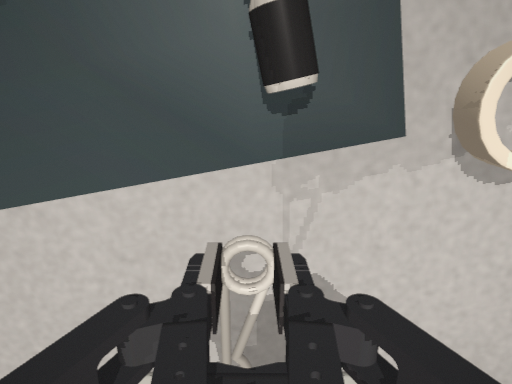

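View pics/scene9r.png

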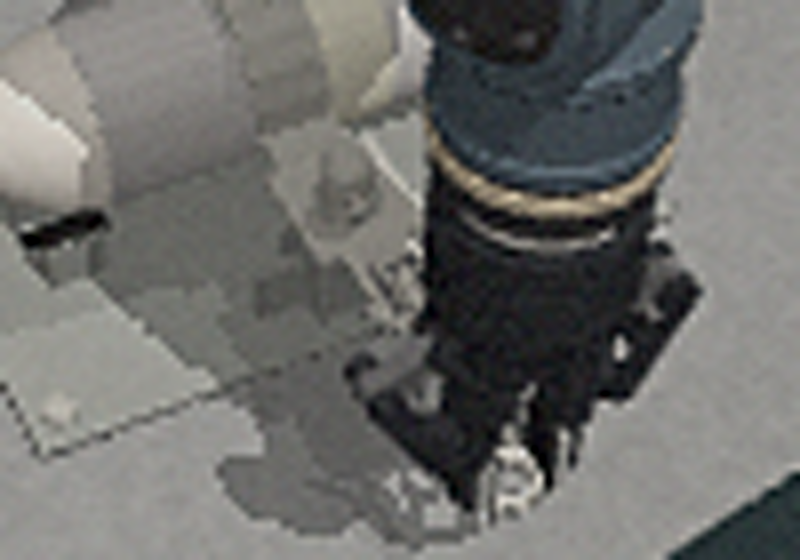

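Run:
```python
from h import *
s=read_state(); t=s['tcp_pos']
a=cv2.imread('pics/w7.png')[225:375,200:300];b=cv2.imread('pics/w9.png')[225:375,200:300]
cv2.imwrite('pics/cmp.png',cv2.resize(np.hstack([a,b]),None,fx=4,fy=4,interpolation=cv2.INTER_CUBIC))
ims=[shot('top') for _ in range(4)]; p=ims[0]; g=np.mean([cv2.cvtColor(i['img'],cv2.COLOR_BGR2GRAY).astype(float) for i in ims],0)
# sample profiles perpendicular to expected leg
tip=t-106.5*AY-11.5*AX; tip[2]=68
for z in (68,):
  for d in np.arange(-6,66,4.):
    offs=np.arange(-7,7.1,.5)
    v=[]
    for o in offs:
        X=tip+AY*d+AX*o; u=w2pix(p,X); v.append(cv2.getRectSubPix(g.astype(np.float32),(1,1),(float(u[0]),float(u[1])))[0,0])
    v=np.array(v); k=v.argmax(); w=np.clip(v-np.percentile(v,40),0,None)
    m=abs(offs-offs[k])<=3; print(d,'peak',offs[k],'cent',round((w*offs*m).sum()/(w*m).sum(),2),v[::4].round())
print(read_state()['t'])
```

```text
-6.0 peak 2.0 cent 2.7 [110. 123. 107.  87. 110. 122. 107.  83.]
-2.0 peak -6.5 cent -5.36 [120. 126. 107.  87. 122. 124. 102.  81.]
2.0 peak 0.5 cent 0.6 [118. 129. 112. 116. 126. 111.  91.  95.]
6.0 peak -0.5 cent -0.6 [110. 125. 109. 127. 118. 101.  92.  88.]
10.0 peak -1.0 cent -1.39 [117. 122. 118. 128. 114. 111.  98.  77.]
14.0 peak -4.5 cent -4.66 [126. 132. 126. 126. 125. 112. 111. 117.]
18.0 peak 0.0 cent 0.01 [102. 103.  95. 119. 118.  99. 100. 101.]
22.0 peak -1.0 cent -0.55 [101.  97.  99. 129. 112. 100. 105. 125.]
26.0 peak 6.5 cent 6.1 [103. 102. 111. 122. 120. 105. 118. 126.]
30.0 peak 0.0 cent 0.04 [104. 104. 103. 120. 121. 102. 119. 124.]
34.0 peak -0.5 cent -0.54 [104. 101. 100. 128. 113.  99. 100. 107.]
38.0 peak -1.5 cent -0.85 [103. 101. 111. 126. 115. 105. 100. 102.]
42.0 peak 0.5 cent -0.21 [101. 102. 108. 119. 119.  92. 116. 119.]
46.0 peak 5.0 cent 5.48 [101. 101.  99. 124. 114. 107. 131. 129.]
50.0 peak 4.5 cent 5.04 [102. 101. 108. 128. 108. 117. 128. 123.]
54.0 peak 0.5 cent -0.16 [104. 105. 111. 121. 123. 103. 119. 117.]
58.0 peak 0.0 cent 0.18 [102. 102. 101. 122. 123. 113. 116. 124.]
62.0 peak -1.0 cent -0.62 [101.  98. 102. 131. 116. 120. 126. 124.]
24.5
```

View pics/cmp.png

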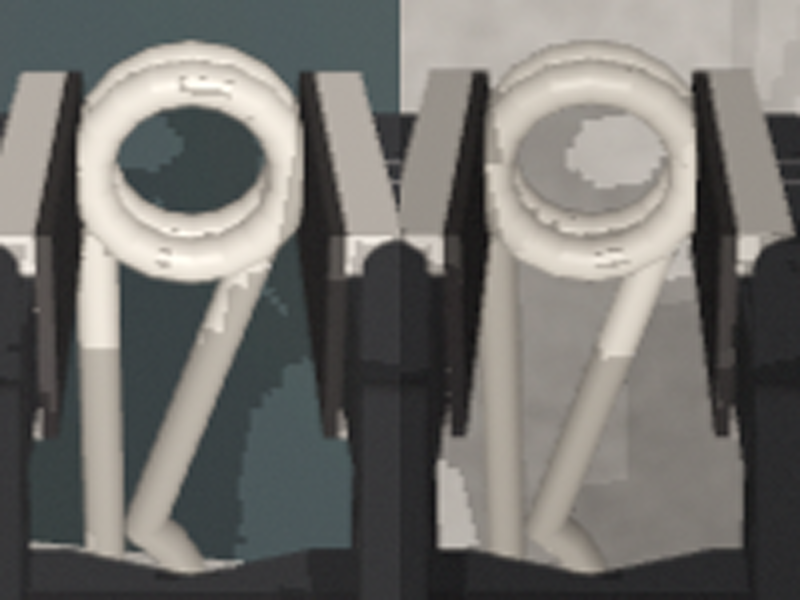

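Run:
```python
from h import *
p=get_image('wrist'); he=np.linalg.inv(np.array(p['hand_eye'])); K=np.array(p['mtx'])
def pr(X): c=he@np.array([*X,1.]); u=K@c[:3]; return (u[:2]/u[2]).round(1)
for th in (0,.02,.042):
    for L in (0,45,50):  # tool x = -L ahead ; tool z = -(height above tcp)
        print(th,L,pr([-L,0,-4.35-L*th]), 'zoom',((pr([-L,0,-4.35-L*th])-[200,225])*4).round())
```

```text
0 0 [247.5 265.5] zoom [190. 162.]
0 45 [247.5 345.2] zoom [190. 481.]
0 50 [247.5 353.2] zoom [190. 513.]
0.02 0 [247.5 265.5] zoom [190. 162.]
0.02 45 [247.5 346.5] zoom [190. 486.]
0.02 50 [247.5 354.7] zoom [190. 519.]
0.042 0 [247.5 265.5] zoom [190. 162.]
0.042 45 [247.5 348. ] zoom [190. 492.]
0.042 50 [247.5 356.4] zoom [190. 526.]
```

The knee's shift in the wrist view (10 zoom px) matches a pitch-up of about 0.042 rad, so the clip turned slightly in the pads at the touch. Lateral alignment is good: the leg centroid is within about 0.3 mm of the hole axis line. I'll tilt the tool 0.042 rad to re-level the leg, then start the insertion.

```bash
cat >> h.py <<'E'
PH=0.042
Rt=Rn.from_rotvec(AX*PH).as_matrix()@q2R(Q); Qt=R2q(Rt)
def coil_tcp(y,x=11.6,z=70.5): return cw(x,y,z)+4.35*Rt[:,2]
E
python3 - <<'E'
from h import *
print(coil_tcp(140),Qt)
movel(coil_tcp(142),Qt,feed=60)
sleep(0.15); s=read_state(); print(s['tcp_pos'],s['force'].round(1),s['t'])
r=movel(coil_tcp(112),Qt,feed=60,until_force=6); s=read_state(); print(r,s['tcp_pos'],((s['tcp_pos']-STUD)@AY).round(1),s['force'].round(1),s['wrist_torque'].round(2),s['t'])
for n in('top','scene'):
    p=shot(n); o=w2pix(p,cw(5,40,68)).astype(int)-[50,35]; k=8
    cv2.imwrite(f'pics/{n}10.png',cv2.resize(p['img'][o[1]:o[1]+70,o[0]:o[0]+100],None,fx=k,fy=k,interpolation=cv2.INTER_CUBIC))
E
```

```text
[604.58094655  83.99067225  66.15383614] [-0.013431458247130568, 0.7685049145116719, 0.6394992268913203, 0.01614097599797781]
[605.00153986  86.08011584  66.13631199] [0.6 0.5 0.1] 25.0667
False [599.56447458  56.13229946  66.30977333] 111.9 [ 0.4 -0.   0.3] [-0.19  0.07  0.  ] 25.7167
```

View pics/top10.png

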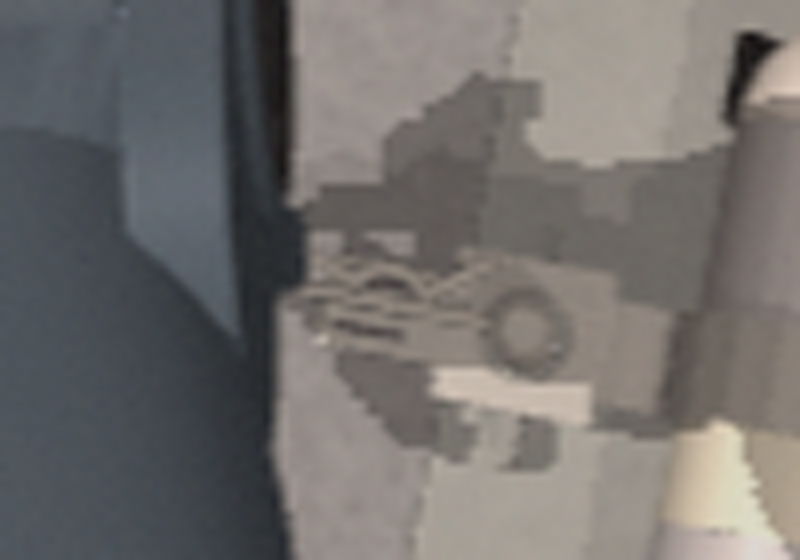

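View pics/scene10.png

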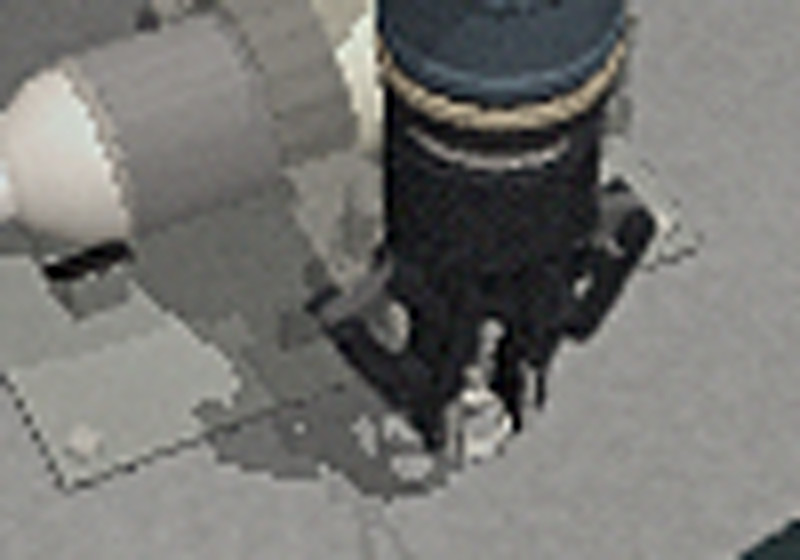

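The top view shows the leg in line with the stud at (525,330). The tip is already about 5 mm inside the hole mouth with no contact force, so I'll carry on in.

Run:
```python
from h import *
s0=read_state()
r=movel(coil_tcp(95),Qt,feed=50,until_force=8); s=read_state(); print(r,((s['tcp_pos']-STUD)@AY).round(1),s['tcp_pos'].round(1),(s['force']@AY).round(1),s['force'].round(1),s['wrist_torque'].round(2),s['width'],s['t'])
```

```text
False 94.7 [596.3  39.3  66.2] -0.4 [ 0.5 -0.5  1. ] [-0.24  0.07 -0.02] 0.2746628961954959 26.3083
```

The leg is 22 mm further in with no contact force, so it is through the hole. Now the push home over the snap.

Run:
```python
from h import *
for y in (90,86,82,78,74,70,66.5,65):
    r=movel(coil_tcp(y),Qt,feed=30,until_force=40); s=read_state(); print(y,r,((s['tcp_pos']-STUD)@AY).round(1),(s['force']@AY).round(1),(s['force']@AX).round(1),s['force'][2].round(1),s['wrist_torque'].round(2),round(s['width'],3),round(s['t'],2))
    if r: break
for n in('top','scene','wrist'):
    p=shot(n); 
    if n=='wrist': cv2.imwrite('pics/w11.png',p['img']); continue
    o=w2pix(p,cw(5,25,68)).astype(int)-[50,35]; k=8
    cv2.imwrite(f'pics/{n}11.png',cv2.resize(p['img'][o[1]:o[1]+70,o[0]:o[0]+100],None,fx=k,fy=k,interpolation=cv2.INTER_CUBIC))
```

```text
90 False 90.1 0.1 1.0 1.2 [-0.18 -0.18  0.02] 0.273 26.62
86 False 86.7 5.2 2.3 1.9 [ 0.71 -0.45  0.09] 0.276 26.91
82 False 82.5 2.9 2.5 0.8 [ 0.61 -0.57  0.15] 0.272 27.19
78 False 77.6 -1.0 2.6 0.4 [-0.36 -0.51  0.14] 0.274 27.48
74 False 73.1 -4.4 2.6 1.6 [-1.18 -0.47  0.24] 0.275 27.76
70 False 68.8 -6.3 3.5 0.9 [-1.47 -0.41  0.22] 0.271 28.04
66.5 False 66.4 -0.9 3.4 1.2 [-0.52 -0.52  0.18] 0.274 28.31
65 False 65.8 3.6 2.8 1.8 [ 0.48 -0.62  0.1 ] 0.279 28.56
```

View pics/w11.png

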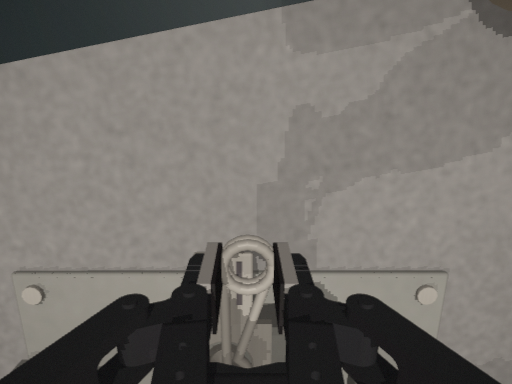

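View pics/top11.png

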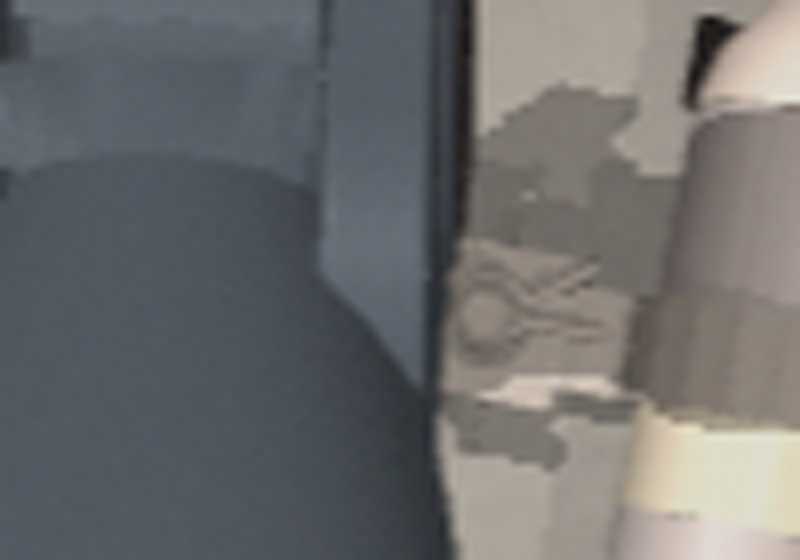

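The force shows the snap: 5 N resisting, then a 6 N pull-in, then balanced at 66 mm. The top view shows the leg and bow tip emerging beyond the stud at about (600,325) and (600,268). I'll release and inspect.

Run:
```python
from h import *
set_gripper(0.55); P=read_state()['tcp_pos']
movel(P-40*Rt[:,2],Qt,feed=120)
movel(P+[0,0,170]-AY*75,Q,feed=250)
p=shot('wrist'); cv2.imwrite('pics/w12.png',p['img']); cv2.imwrite('pics/w12a.png',cv2.resize(p['img'][80:230,180:320],None,fx=5,fy=4,interpolation=cv2.INTER_CUBIC))
for l in ('clip_coil','clip_waist','stud_hole','band_tab','cylinder_mid'):
    for r in place_of(p,l)[:1]: print(l,round(r['confidence'],2),cam2w(p,r['point']).round(1))
print('exp coil',cw(11.5,66,70.5),'waist',cw(0,0,68),read_state()['t'])
s=shot('scene'); cv2.imwrite('pics/scene12.png',s['img'])
```

```text
clip_coil 0.87 [589.3   8.8  62.8]
clip_waist 0.73 [567.3 -49.5  65.6]
stud_hole 0.77 [563.  -51.9  69.8]
band_tab 0.84 [579.9  -4.7  52.8]
exp coil [591.00209138  11.06132491  70.5       ] waist [567.7  -51.75  68.  ] 30.5917
```

View pics/w12a.png

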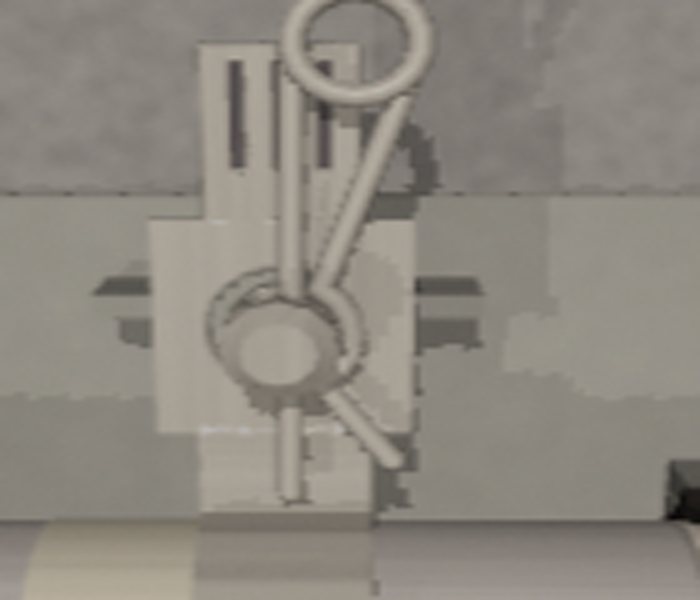

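View pics/scene12.png

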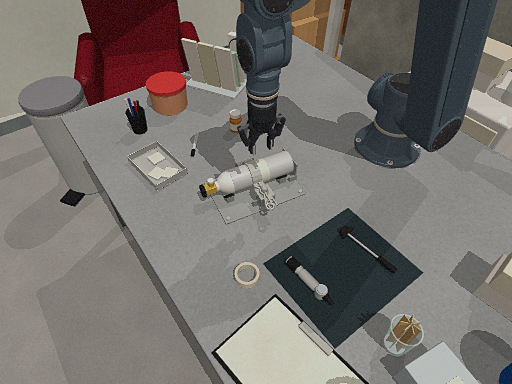

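The leg runs through the stud, emerging at about (290,500) in the zoomed view. The bow's hump wraps the stud at about (355,330), and the lug lies flat round it. The scene view shows the cylinder in its saddles and the other items unmoved. The gripper is clear, so I'm handing in.

Run:
```python
from h import *
s=read_state(); print(s['force'].round(1),s['tcp_pos'].round(0),s['t'])
print(finish_job())
```

```text
[-0.7  0.1  0.4] [576. -63. 235.] 30.6417
the job is handed in; nothing more can be done
None
```

The band is closed over the cylinder and the R-clip is snapped home through the stud. I handed the job in at 30.6 s with the gripper clear.

- **Band:** I pinched the tab and led it round onto its stop. Pressing on the tab with about 13 N stopped at z = 59.97, against 60 for fully closed.
- **Clip:** The leg entered the cross hole with almost no force. The bow then resisted with about 5 N, pulled in with about 6 N, and balanced 66 mm from the stud, which is the home position.
- **Final pictures:** The leg comes out beyond the stud with the bow's hump round it, and the lug lies flat. The cylinder is in its saddles and the other items look unmoved.

Three checks did not fully agree:
- A test touch of the leg tip on the tab turned the clip about 0.04 rad in the pads. I tilted the tool to make up for it.
- While I was closing the band, the force never rose at the stop, so I added the separate press on the tab.
- The last network estimate put the coil about 8 mm too low, and the tab estimate was about 5 mm low as well. The waist estimate agreed to within 3 mm and the picture looked right, so I took these as network error.

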